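Sweep the sound lozenges into the counting tray's trough and shut the cover

TASK

On the blue counting tray, sweep the four whole amber lozenges across the deck with the fingers so that they drop into the trough along the tray's left side, and leave the broken one on the deck as a reject. Then push the trough's white cover over and press it fully shut. Slide them only: do not pick any lozenge up, and leave the jars, the pocket scale and the scoop round the tray where they stand.

Things in the scene. Friction and masses are not known exactly. Their poses are not given: they have to be found in the camera images.
- count_tray: Blue moulded counting tray, 210 mm (its x) by 224 mm (its y), standing firm: it does not slide. Origin at the centre of its underside on the table; z up, y across the deck to the trough (to the robot's left, within 0.3 rad), x away from the robot. All positions below called tray x, y are from this origin. At its near end the trough has a pouring lip.
- deck (a point): Centre of the tray's flat deck, 34 mm above the table (axes as the tray's). The deck spans tray x -100 to +100, y -109 to +60 mm. A rim 10 mm higher and 5 mm thick runs along its right, near and far sides, none at the trough. The five pieces start in lanes at about tray x -76, -38, 0, 38 and 76 mm, any piece in any lane, with y from -55 to +25 mm.
- trough_floor (a point): Centre of the trough's floor, 8 mm above the table, 26 mm below the deck. The trough runs along the deck's left edge and spans tray x -100 to +100, y +60 to +106 mm; the hinge of its cover lies along its outer wall.
- cover (a joint): White cover of the trough: 0 is fully shut, flat over the trough; it grows as the free edge goes up and outward, to a stop at 2.0 rad. It starts at 1.72 to 1.95 rad, leaning outward. The hinge is stiff (0.03 N m): the cover stays where it is left; about 1 N at its edge moves it. Its axis runs along the tray's x at tray y +109.5 mm, 36.5 mm above the table.
- cover_edge (a point): Middle of the cover's free edge, 53.5 mm from the hinge axis. The cover is a plate 196 mm long (tray x), 55 mm wide, 3 mm thick, with a lip 3 mm high on its upper side along the free edge and both ends. Open, the edge stands about 90 mm above the table; shut, it lies on the deck's left edge and the plate's top is 38.5 mm above the table.
- lozenge_1: A whole amber lozenge, a plain disc 26 mm in diameter and 10 mm thick, 11 to 17 g, lying flat on the tray's deck. Origin at the centre of its underside. It slides when pushed at its rim and drops into the trough once its centre is past the deck's left edge.
- lozenge_2: A whole amber lozenge, a plain disc 26 mm in diameter and 10 mm thick, 11 to 17 g, lying flat on the tray's deck. Origin at the centre of its underside. It slides when pushed at its rim and drops into the trough once its centre is past the deck's left edge.
- lozenge_3: A whole amber lozenge, a plain disc 26 mm in diameter and 10 mm thick, 11 to 17 g, lying flat on the tray's deck. Origin at the centre of its underside. It slides when pushed at its rim and drops into the trough once its centre is past the deck's left edge.
- lozenge_4: A whole amber lozenge, a plain disc 26 mm in diameter and 10 mm thick, 11 to 17 g, lying flat on the tray's deck. Origin at the centre of its underside. It slides when pushed at its rim and drops into the trough once its centre is past the deck's left edge.
- broken_lozenge: The reject: a broken amber lozenge, just over half a disc (26 mm long, 14 mm wide, 10 mm thick, 10 g), lying flat on the deck. Origin about the middle of its underside.
- jar_black_lid: Bystander: glass jar with black lid, 50 mm in diameter, 56 mm high, beyond the tray. Origin at the centre of its underside.
- jar_white_lid: Bystander: glass jar with white lid, 50 mm in diameter, 56 mm high, beyond the tray. Origin at the centre of its underside.
- pocket_scale: Bystander: flat black pocket scale with a clear lid, 123 x 74 x 19 mm, right of the tray. Origin at the centre of its underside.
- scoop_white: Bystander: small white measuring scoop, 109 x 48 x 26 mm, right of the tray. Origin at the centre of its underside.

How it is judged (in metres and radians):
On the way, in this order (a step that is already met when the one before it is completed fails the run):
1. all four whole lozenges lie in the trough, the broken one still on the deck (y of lozenge_1 in the frame of count_tray between 0.06 and 0.108 m and x of lozenge_1 in the frame of count_tray between -0.108 and 0.108 m and z of lozenge_1 in the frame of count_tray between 0.004 and 0.032 m and y of lozenge_2 in the frame of count_tray between 0.06 and 0.108 m and x of lozenge_2 in the frame of count_tray between -0.108 and 0.108 m and z of lozenge_2 in the frame of count_tray between 0.004 and 0.032 m and y of lozenge_3 in the frame of count_tray between 0.06 and 0.108 m and x of lozenge_3 in the frame of count_tray between -0.108 and 0.108 m and z of lozenge_3 in the frame of count_tray between 0.004 and 0.032 m and y of lozenge_4 in the frame of count_tray between 0.06 and 0.108 m and x of lozenge_4 in the frame of count_tray between -0.108 and 0.108 m and z of lozenge_4 in the frame of count_tray between 0.004 and 0.032 m and x of broken_lozenge in the frame of count_tray between -0.105 and 0.105 m and y of broken_lozenge in the frame of count_tray between -0.112 and 0.06 m and z of broken_lozenge in the frame of count_tray between 0.03 and 0.045 m), for 0.2 s.
2. the cover is shut (value of joint cover below 0.08 rad), for 0.2 s.
At the end, for the whole second after the job is handed in: All four whole lozenges are at rest inside the trough, below the level of the deck; the broken lozenge is at rest on the deck, inside its rims; the cover is shut to within 0.08 rad (all of step 1 and value of joint cover below 0.08 rad and linear speed of each of lozenge_1, lozenge_2, lozenge_3, lozenge_4, broken_lozenge below 0.02 m/s); the robot touches nothing.
It fails at once if a lozenge is lifted: it rises more than 18 mm above the deck (z of any of lozenge_1, lozenge_2, lozenge_3, lozenge_4, broken_lozenge in the frame of count_tray above 0.052 m).
It fails at once if the jar with the black lid is moved by more than 20 mm (distance of jar_black_lid from where it was at the start of the episode above 0.02 m).
It fails at once if the jar with the white lid is moved by more than 20 mm (distance of jar_white_lid from where it was at the start of the episode above 0.02 m).
It fails at once if the pocket scale is moved by more than 20 mm (distance of pocket_scale from where it was at the start of the episode above 0.02 m).
It fails at once if the white scoop is moved by more than 20 mm (distance of scoop_white from where it was at the start of the episode above 0.02 m).
It also fails if it takes over 51 s, if anything falls off the work surface, if the arm or the gripper's body presses on something with over 40 N, if the wrist force passes 120 N, or if a joint passes its speed limit or range.

ROBOT

A 6-joint arm with a two-finger parallel gripper is mounted at the origin on a cart in front of the work surface, level with it; the furniture and walls round the work are solid. World frame = base frame: x ahead of the robot, y to its left, z up, the work surface at z = 0. Lengths are in mm, angles in rad, forces in N, time in s.
With the tool pointing down it reaches from about 250 to 725 mm from the base axis. Payload 4 kg.
Tool frame: the origin (TCP) lies midway between the tips of the shut fingers; the grasp point (between the pads) lies 19 mm behind it; z points along the fingers, y is the line along which they close (so a half turn about z gives the same grasp; the last joint's range is limited). The gripper opens to 85 mm and grips with 20 to 120 N. Pads are 22 mm wide; open, the fingers measure 114 mm over their backs; the gripper's body (76 mm by 85 mm) begins 54 mm behind the grasp point. The pads swing forward as they close: fully open they stand 13 mm farther back than shut.
Start: joints at [1.104, 0.241, 0.005, 1.335, 0, 1.571], TCP at [225.014, 446.507, 231.306] pointing down, gripper open.
Joint ranges: [-2.72, 2.72], [-1.05, 1.87], [-1.09, 1.28], [-1.99, 2.15], [-1.42, 1.44], [-3.14, 3.14]. Speed limits (rad/s): [2.79, 2.79, 3.14, 3.14, 3.14, 3.14].

INTERFACE

Orientations are given as a unit quaternion [w, x, y, z].
In Python, from rig import ctrl, cams, spotter gives the robot as it stands.
- The arm moves only by the shell command python3 -m creep 'ROWS' [OPENING] [FORCE]. ROWS is a JSON object whose one key "moves" holds a list of rows, each an object of numbers: "tx", "ty", "tz": the shift along the world's x, y, z in mm; "roll": the turn about the world's z in degrees. A call has 1 to 5 rows; each row is the pose to reach, as a shift and turn from the pose commanded when the call began; what a row does not reach only later rows make up. A row lasts 1/8 s, in which the tool goes at most 62.5 mm and 10.7 degrees, less where a joint would pass 70% of its speed; a pose out of reach is approached as far as the arm can. A call with a gripper value outside its range is refused whole. OPENING is the finger opening in mm, from 0 to 85.4, set as the call begins (- or left out, the last holds). The fingers move at their own pace and stop on an object; FORCE is the grip in N (left out, the last holds). Time passes only in rows, so rows that repeat a pose let the fingers close. It gives the time, the measured TCP pose, the force, the opening and the grip force at its end, in the units of the state.
- ctrl.get_state(): the state, without advancing time (a new reading comes with each control period).
- cams.snapshot(name): name is "scene" or "side" or "wrist"; returns (picture, depth): 384x512x3 uint8, blue, green, red; 384x512 float32, mm along the optical axis (not along the pixel's ray), 0 where there is no reading.
- cams.calibration(name): a dict with "camera_matrix" (3x3 intrinsics, pixels), "world_from_camera" (4x4, takes a point from camera to world coordinates). Camera axes: x right, y down, z forward; pixel columns grow to the right and rows downward; lengths in mm; the calibration is good to about 2 mm. A picture is of the moment at which its call begins: read the wrist's pose just before it. calibration takes no time and is no camera call; for the wrist camera it gives the pose at the moment of the call.
- ctrl.hand_in(): hands the job in; it is judged then, once.
Trained networks look in the newest picture that a camera, given by its name, has taken for a name from the list of things; names that differ only in an ending like _2 or _b are one class to them, and where a whole thing is asked for, a point or a joint stands for the part that bears it (a point fixed in the world has none). Each returns a list of dicts, best first, with "score" (0 to 1); they miss things now and then, are a little off and sometimes report something else, mostly with a low value. They report only what shows in the picture. A call takes as long as a camera call.
- spotter.find_in(camera, target): "rect" ([centre column, centre row, width, height] in pixels, round what is visible of it).
The state is a dict: "t": time; "joint_positions": joint angles; "qvel": joint speeds; "joint_efforts": joint torques, N m; "tool_pos": TCP position; "tcp_rot": TCP orientation; "wrist_force": force on the tool from outside, world axes, zero at the start; "ft_torque": the same for the moment, N m; "finger_gap": finger opening in mm; "gripper_force": force on a finger pad.
Only numpy, scipy, OpenCV 4.12 (cv2) and the standard library are available. Lean on these libraries where they do the work, as an engineer would, in place of code of your own. Each camera call takes 0.05 s, during which the arm holds its last target. There are 200 camera calls.

## Working session

There is one attempt and no reset: what is moved stays moved. The work goes in short steps, Python scripts to look and compute and a shell command to move; the robot and the scene stay as the last step left them, time stands still between calls to the robot, and variables do not carry over. Pictures are saved under pics/ and viewed, at most 10 in all, crops included, and the job is handed in when it is done.

```bash
mkdir -p pics; ls; python3 - <<'E'
from rig import ctrl,cams,spotter
import cv2
print(ctrl.get_state())
for c in ["scene","side"]:
    p,d=cams.snapshot(c); cv2.imwrite(f"pics/{c}0.png",p)
    print(c,cams.calibration(c))
    for n in ["count_tray","lozenge_1","broken_lozenge","cover"]:
        print(n,[(r["rect"],round(r["score"],2)) for r in spotter.find_in(c,n)])
E
```

```text
pics
{'t': 0.0, 'joint_positions': array([1.10396736e+00, 2.41425251e-01, 3.70818294e-03, 1.33518812e+00,
       4.41010067e-06, 1.57081812e+00]), 'qvel': array([ 0.00022076,  0.00047181,  0.00046821, -0.00035155, -0.00132635,
        0.0005421 ]), 'joint_efforts': array([ 3.07624987e-04, -3.72316825e+01,  2.52409315e+01,  1.69036427e-02,
        4.37023857e-07, -1.24078795e-06]), 'tool_pos': array([224.74115302, 445.93296336, 230.4007014 ]), 'tcp_rot': array([-2.46024163e-04,  2.31311227e-01,  9.72879234e-01, -1.02532735e-03]), 'wrist_force': array([-0.06261037,  0.59362949,  0.19294784]), 'ft_torque': array([0.03639995, 0.03294827, 0.06628054]), 'gripper_force': 0.0, 'finger_gap': 85.51688879945361}
scene {'camera_matrix': array([[477.42252538,   0.        , 259.5196785 ],
       [  0.        , 477.42252538, 191.47736431],
       [  0.        ,   0.        ,   1.        ]]), 'world_from_camera': array([[ 7.63485454e-01, -4.26556528e-01,  4.84911837e-01,
         6.91338974e+01],
       [-6.45750917e-01, -4.92837159e-01,  5.83195754e-01,
        -4.20914811e+02],
       [-9.78338380
[... 626 characters left out ...]
329605, 195.30258018],
       [  0.        ,   0.        ,   1.        ]]), 'world_from_camera': array([[ 4.88192949e-01, -6.83188506e-01,  5.43066396e-01,
         8.60813869e+01],
       [-8.72715580e-01, -3.77926880e-01,  3.09093497e-01,
        -8.32447768e+01],
       [-5.92973557e-03, -6.24839771e-01, -7.80730491e-01,
         7.18605310e+02],
       [ 0.00000000e+00,  0.00000000e+00,  0.00000000e+00,
         1.00000000e+00]])}
count_tray [([255.6, 220.9, 145.3, 133.7], 0.67)]
lozenge_1 [([289.9, 199.0, 9.5, 15.4], 0.53), ([249.2, 248.4, 10.4, 12.9], 0.52), ([257.1, 235.6, 12.3, 14.7], 0.49)]
broken_lozenge [([273.9, 227.6, 11.7, 8.8], 0.63)]
cover [([210.0, 184.1, 67.0, 70.7], 0.95)]
```

```bash
python3 - <<'E'
import cv2,numpy as np
a=cv2.imread("pics/scene0.png")[120:300,140:350];b=cv2.imread("pics/side0.png")[120:310,150:360]
a=cv2.resize(a,None,fx=1.9,fy=1.9,interpolation=2);b=cv2.resize(b,(a.shape[1],int(190*1.9)),interpolation=2)
b=b[:a.shape[0]]
cv2.imwrite("pics/both.png",np.hstack([a,b]))
E
```

```text
(no output)
```

View pics/both.png

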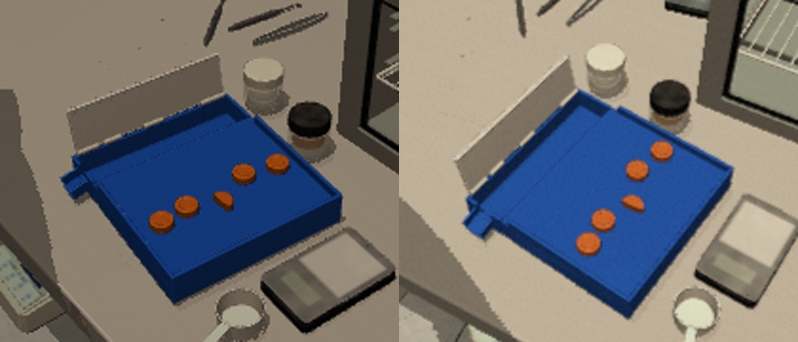

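View pics/side0.png

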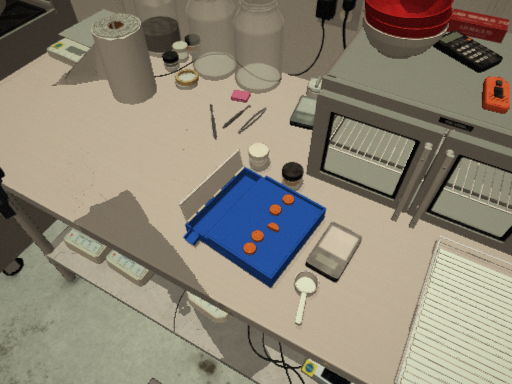

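```bash
cat > h.py <<'E'
from rig import ctrl,cams,spotter
import cv2,numpy as np
def cloud(c):
    p,d=cams.snapshot(c); k=cams.calibration(c); K=k["camera_matrix"];T=k["world_from_camera"]
    v,u=np.mgrid[:384,:512]; P=np.stack([(u-K[0,2])*d/K[0,0],(v-K[1,2])*d/K[1,1],d],-1)@T[:3,:3].T+T[:3,3]
    P[d==0]=np.nan
    return p,P,cv2.cvtColor(p,cv2.COLOR_BGR2HSV),K,T
def orange(hsv): return (cv2.inRange(hsv,(3,120,90),(22,255,255)))
def ontoz(uv,K,T,z):
    r=T[:3,:3]@np.array([(uv[0]-K[0,2])/K[0,0],(uv[1]-K[1,2])/K[1,1],1]); return T[:3,3]+r*(z-T[2,3])/r[2]
def pieces(c,ctr=(0,0),R=400,z=39,amin=25):
    p,P,h,K,T=cloud(c); n,l,s,ce=cv2.connectedComponentsWithStats(orange(h)); out=[]
    for i in range(1,n):
        if s[i,4]<amin: continue
        w=ontoz(ce[i],K,T,z); m=P[l==i]
        if np.hypot(*(w[:2]-ctr))<R: out.append((w[:2].round(1),np.nanmedian(m[:,2]).round(1),s[i,4],ce[i].round(1)))
    return out
E
python3 - <<'E'
from h import *
for c in ["scene","side"]:
    p,P,h,K,T=cloud(c)
    b=(cv2.inRange(h,(100,120,30),(130,255,255))>0)&np.isfinite(P[...,0])
    n,l,s,_=cv2.connectedComponentsWithStats(b.astype(np.uint8)); i=1+s[1:,4].argmax()
    Q=P[l==i]; Q=Q[(Q[:,2]>-5)&(Q[:,2]<60)]
    print(c,len(Q),np.percentile(Q[:,2],[1,25,50,75,99]).round(1))
    rim=Q[(Q[:,2]>30)]
    R=cv2.minAreaRect(rim[:,:2].astype(np.float32)); print("z>30",R, cv2.boxPoints(R).round(0).tolist())
    from scipy.optimize import minimize
    # tray pose fit: outline of rect 210x224 containing points, hinge cover excluded: soft outside penalty + edges
    print([tuple(map(str,o)) for o in pieces(c,R[0],180)])
    w=(cv2.inRange(h,(0,0,120),(40,60,255))>0)&(P[...,2]>45)&(P[...,2]<100)&(np.hypot(P[...,0]-R[0][0],P[...,1]-R[0][1])<230)
    n,l,s,_=cv2.connectedComponentsWithStats(w.astype(np.uint8))
    for j in range(1,n):
        if s[j,4]>300:
            C=P[l==j]; m=C.mean(0); print("white",s[j,4],m.round(0),C.min(0).round(0),C.max(0).round(0),np.linalg.svd(C-m,full_matrices=False)[2].round(3).tolist())
E
```

```text
scene 8370 [ 4.9 25.3 32.2 33.6 43.5]
z>30 ((509.6131286621094, 152.93455505371094), (228.67149353027344, 210.8102264404297), 82.84536743164062) [[391.0, 53.0], [600.0, 26.0], [628.0, 253.0], [419.0, 280.0]]
[('[585.6 114.9]', '42.0', '75', '[285.7 204.7]'), ('[545.9 127.1]', '42.2', '80', '[267.6 210.1]'), ('[504.8 109.5]', '42.5', '45', '[257.9 223.7]'), ('[467.8 128.4]', '42.2', '89', '[237.6 227.2]'), ('[434.6 127.8]', '42.5', '91', '[224.5 235.2]')]
side 8538 [ 6.1 30.2 33.2 34.4 44.2]
z>30 ((510.8905334472656, 154.5982666015625), (225.98744201660156, 210.93392944335938), 82.69381713867188) [[392.0, 56.0], [601.0, 29.0], [630.0, 253.0], [421.0, 280.0]]
[('[585.3 114.7]', '43.2', '93', '[287.9 199.2]'), ('[546.3 127.3]', '43.1', '95', '[274.9 209.4]'), ('[504.7 110.1]', '43.5', '66', '[273.1 226.4]'), ('[468.4 128.6]', '43.1', '105', '[257.  235.6]'), ('[434.7 128. ]', '43.1', '115', '[249.2 248. ]')]
white 1061 [520. 272.  71.] [429. 253.  45.] [626. 292.  93.] [[-0.992, 0.128, 0.004], [0.032, 0.213, 0.976], [-0.124, -0.969, 0.216]]
```

```bash
python3 -m creep '{"moves":[{"tx":30,"ty":-50,"roll":-10},{"tx":60,"ty":-100,"roll":-20},{"tx":90,"ty":-150,"roll":-30},{"tx":118,"ty":-202,"roll":-40},{"tx":146,"ty":-252,"roll":-50}]}' 8 20
python3 -m creep '{"moves":[{"tx":28,"ty":-48,"tz":-20,"roll":-10},{"tx":58,"ty":-97,"tz":-50,"roll":-20.4},{"tx":58,"ty":-97,"tz":-100,"roll":-20.4},{"tx":58,"ty":-97,"tz":-140,"roll":-20.4},{"tx":58,"ty":-97,"tz":-160,"roll":-20.4}]}'
python3 - <<'E'
from h import *
print(ctrl.get_state())
p,_=cams.snapshot("scene"); q,_=cams.snapshot("side")
cv2.imwrite("pics/w1.png",np.hstack([cv2.resize(p[120:300,140:350],None,fx=1.9,fy=1.9),cv2.resize(q[120:300,150:360],None,fx=1.9,fy=1.9)]))
E
```

```text
t: 1.32
tool_pos: [282.2, 348.0, 69.3]
tcp_rot: [-0.0, 0.4, 0.916, -0.002]
wrist_force: [-0.1, 0.8, -0.9]
finger_gap: 85.6
gripper_force: 0.0
{'t': 1.325, 'joint_positions': array([ 8.89350312e-01,  2.87334537e-01, -3.91770053e-01,  8.94900087e-01,
        3.82220594e-05,  1.71296434e+00]), 'qvel': array([ 6.35010999e-03,  1.92042391e-01, -1.80920044e-01, -4.08917370e-01,
       -2.52738635e-06, -1.72357154e-03]), 'joint_efforts': array([-1.68510717e-01, -3.49653804e+01,  2.02303845e+01,  4.39266460e-01,
       -7.26265236e-03, -8.09616949e-06]), 'tool_pos': array([282.24872673, 348.0200338 ,  69.26620283]), 'tcp_rot': array([-4.45746038e-04,  4.00265441e-01,  9.16397841e-01, -1.54112004e-03]), 'wrist_force': array([-0.06751374,  0.7926409 , -0.85817802]), 'ft_torque': array([-0.01348043, -0.03271917, -0.0389843 ]), 'gripper_force': 0.0, 'finger_gap': 85.57291884953554}schema error: expected keys tx, ty, tz, roll
```

View pics/w1.png

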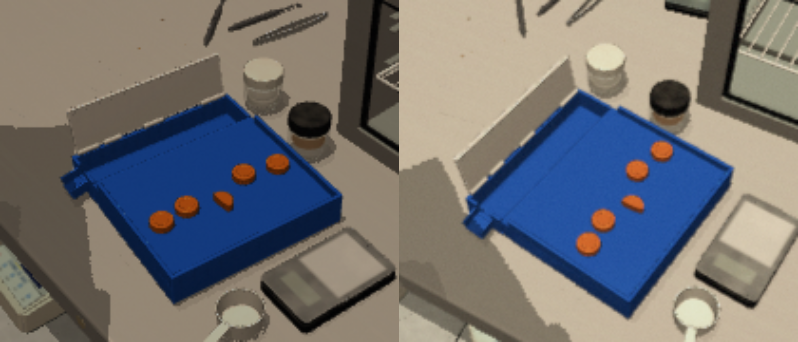

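The first call was refused (all four keys are needed), and the second ran on its own. The scene is unchanged: five pieces on the deck. I'll raise the tool and go on.

```bash
python3 -m creep '{"moves":[{"tx":0,"ty":-10,"tz":50,"roll":-10},{"tx":30,"ty":-50,"tz":80,"roll":-20},{"tx":60,"ty":-100,"tz":80,"roll":-30},{"tx":90,"ty":-150,"tz":80,"roll":-40},{"tx":118,"ty":-202,"tz":80,"roll":-50}]}' 8 20 && python3 -m creep '{"moves":[{"tx":28,"ty":-50,"tz":0,"roll":0},{"tx":28,"ty":-50,"tz":-40,"roll":0},{"tx":28,"ty":-50,"tz":-60,"roll":0},{"tx":28,"ty":-50,"tz":-80,"roll":0},{"tx":28,"ty":-50,"tz":-80,"roll":0}]}'
python3 - <<'E'
from h import *
p,_=cams.snapshot("scene"); q,_=cams.snapshot("side")
cv2.imwrite("pics/w2.png",np.hstack([cv2.resize(p[120:300,140:350],None,fx=1.9,fy=1.9),cv2.resize(q[120:300,150:360],None,fx=1.9,fy=1.9)]))
E
```

```text
t: 2.05
tool_pos: [402.8, 146.5, 153.2]
tcp_rot: [0.001, 0.751, 0.66, 0.002]
wrist_force: [0.9, 1.2, 0.6]
finger_gap: 7.9
gripper_force: 0.0
t: 2.68
tool_pos: [428.5, 97.4, 71.2]
tcp_rot: [-0.0, 0.75, 0.662, -0.001]
wrist_force: [-0.4, 0.4, 0.1]
finger_gap: 7.9
gripper_force: 0.0
```

View pics/w2.png

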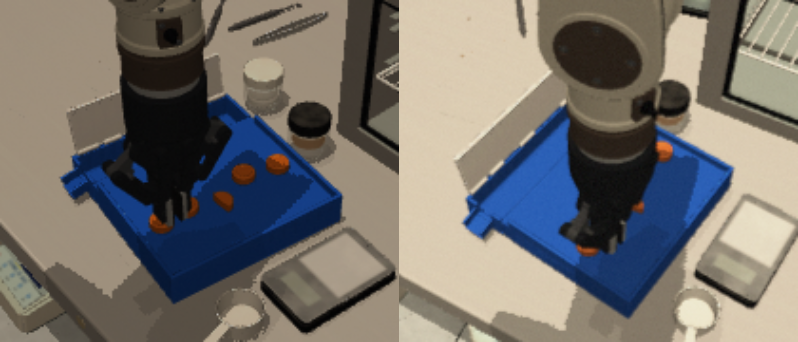

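```bash
python3 -m creep '{"moves":[{"tx":0,"ty":0,"tz":-22,"roll":0},{"tx":0,"ty":0,"tz":-34,"roll":0},{"tx":1,"ty":8,"tz":-34,"roll":0},{"tx":3,"ty":22,"tz":-34,"roll":0},{"tx":5,"ty":40,"tz":-34,"roll":0}]}' && python3 -m creep '{"moves":[{"tx":2.5,"ty":20,"tz":0,"roll":0},{"tx":5,"ty":40,"tz":0,"roll":0},{"tx":7.5,"ty":60,"tz":0,"roll":0},{"tx":10,"ty":79,"tz":0,"roll":0},{"tx":10,"ty":79,"tz":0,"roll":0}]}' && python3 -m creep '{"moves":[{"tx":0,"ty":-8,"tz":15,"roll":0},{"tx":6,"ty":-65,"tz":33,"roll":0},{"tx":14,"ty":-121,"tz":33,"roll":0},{"tx":14,"ty":-121,"tz":33,"roll":0}]}'
python3 - <<'E'
from h import *
for c in ["scene","side"]:print([tuple(map(str,o)) for o in pieces(c,(510,154),200)])
E
```

```text
t: 3.4
tool_pos: [434.9, 138.9, 38.0]
tcp_rot: [0.0, 0.75, 0.662, 0.001]
wrist_force: [0.1, -0.8, -0.3]
finger_gap: 8.1
gripper_force: 0.0
t: 4.03
tool_pos: [444.5, 218.3, 37.4]
tcp_rot: [0.0, 0.749, 0.663, 0.0]
wrist_force: [0.1, -0.2, -1.1]
finger_gap: 8.0
gripper_force: 0.0
t: 4.53
tool_pos: [458.2, 91.1, 71.5]
tcp_rot: [0.001, 0.752, 0.659, 0.0]
wrist_force: [1.2, -0.3, -0.5]
finger_gap: 8.0
gripper_force: 0.0
[('[585.2 114.6]', '41.9', '72', '[285.6 204.8]'), ('[435.  232.7]', '16.3', '79', '[194.5 207.7]'), ('[545.9 126.7]', '41.9', '69', '[267.7 210.2]'), ('[505.  108.8]', '42.8', '37', '[258.2 223.9]'), ('[461.  130.4]', '42.2', '29', '[234.3 228.2]')]
[('[437.  246.9]', '17.4', '98', '[201.1 223.6]'), ('[459.3 127.5]', '42.9', '25', '[255.4 239. ]')]
```

```bash
python3 -m creep '{"moves":[{"tx":5,"ty":-2,"tz":-18,"roll":0},{"tx":5,"ty":-2,"tz":-33,"roll":0},{"tx":6,"ty":6,"tz":-33,"roll":0},{"tx":8,"ty":22,"tz":-33,"roll":0},{"tx":10,"ty":40,"tz":-33,"roll":0}]}' && python3 -m creep '{"moves":[{"tx":2.5,"ty":20,"tz":0,"roll":0},{"tx":5,"ty":40,"tz":0,"roll":0},{"tx":7.5,"ty":60,"tz":0,"roll":0},{"tx":10,"ty":78,"tz":0,"roll":0},{"tx":10,"ty":78,"tz":0,"roll":0}]}' && python3 -m creep '{"moves":[{"tx":0,"ty":-8,"tz":20,"roll":0},{"tx":20,"ty":-10,"tz":60,"roll":0},{"tx":60,"ty":-40,"tz":60,"roll":0},{"tx":100,"ty":-80,"tz":60,"roll":0},{"tx":100,"ty":-120,"tz":60,"roll":0}]}'
python3 - <<'E'
from h import *
for c in ["scene","side"]:print([tuple(map(str,o)) for o in pieces(c,(510,154),200)])
E
```

```text
t: 5.25
tool_pos: [468.7, 137.4, 38.1]
tcp_rot: [0.0, 0.75, 0.662, 0.001]
wrist_force: [-0.3, -0.4, 0.6]
finger_gap: 8.7
gripper_force: 0.0
t: 5.88
tool_pos: [478.3, 215.0, 37.3]
tcp_rot: [0.0, 0.749, 0.662, 0.0]
wrist_force: [-0.2, -1.0, 0.4]
finger_gap: 8.5
gripper_force: 0.0
t: 6.5
tool_pos: [580.6, 91.4, 97.1]
tcp_rot: [0.001, 0.75, 0.661, 0.001]
wrist_force: [-0.6, -0.4, -0.4]
finger_gap: 8.0
gripper_force: 0.0
[('[467.7 229.4]', '16.8', '70', '[208.1 201.7]'), ('[585.2 114.6]', '41.9', '72', '[285.6 204.8]'), ('[435.2 232.8]', '16.4', '78', '[194.5 207.6]'), ('[545.9 127.6]', '42.3', '76', '[267.4 210. ]'), ('[504.6 109.8]', '43.1', '42', '[257.7 223.7]')]
[('[585.6 114.7]', '42.7', '90', '[288.  199.2]'), ('[546.3 127.3]', '42.9', '95', '[274.9 209.4]'), ('[469.  242.9]', '17.4', '95', '[210.9 213.7]'), ('[437.2 246.9]', '17.9', '98', '[201.1 223.6]'), ('[505.2 110.2]', '43.3', '62', '[273.1 226.2]')]
```

```bash
python3 -m creep '{"moves":[{"tx":1,"ty":-11,"tz":-25,"roll":0},{"tx":1,"ty":-11,"tz":-48,"roll":0},{"tx":1,"ty":-11,"tz":-60,"roll":0},{"tx":2,"ty":-3,"tz":-60,"roll":0},{"tx":4,"ty":12,"tz":-60,"roll":0}]}' && python3 -m creep '{"moves":[{"tx":2.5,"ty":20,"tz":0,"roll":0},{"tx":5,"ty":40,"tz":0,"roll":0},{"tx":7.5,"ty":60,"tz":0,"roll":0},{"tx":10,"ty":80,"tz":0,"roll":0},{"tx":12.5,"ty":98,"tz":0,"roll":0}]}' && python3 -m creep '{"moves":[{"tx":0,"ty":-8,"tz":20,"roll":0},{"tx":-15,"ty":-30,"tz":60,"roll":0},{"tx":-35,"ty":-75,"tz":60,"roll":0},{"tx":-55,"ty":-119,"tz":60,"roll":0},{"tx":-55,"ty":-119,"tz":60,"roll":0}]}'
python3 - <<'E'
from h import *
for c in ["scene","side"]:print([tuple(map(str,o)) for o in pieces(c,(510,154),200)])
E
```

```text
t: 7.22
tool_pos: [582.7, 106.4, 38.2]
tcp_rot: [0.0, 0.75, 0.662, 0.001]
wrist_force: [0.4, -0.3, -0.0]
finger_gap: 8.1
gripper_force: 0.0
t: 7.85
tool_pos: [594.6, 205.1, 37.2]
tcp_rot: [-0.0, 0.75, 0.662, -0.0]
wrist_force: [0.1, 0.0, 0.4]
finger_gap: 8.3
gripper_force: 0.0
t: 8.48
tool_pos: [537.9, 82.3, 97.4]
tcp_rot: [-0.0, 0.751, 0.66, -0.001]
wrist_force: [0.5, -0.2, 0.2]
finger_gap: 8.1
gripper_force: 0.0
[('[576.5 213.8]', '16.0', '44', '[252.3 183.7]'), ('[467.7 229.4]', '16.8', '70', '[208.1 201.7]'), ('[435.  232.7]', '16.1', '79', '[194.5 207.7]'), ('[545.9 127.6]', '42.3', '76', '[267.4 210. ]'), ('[504.6 109.8]', '42.9', '42', '[257.7 223.7]')]
[('[582.5 228.4]', '17.2', '81', '[243.1 181.3]'), ('[546.4 127.4]', '42.8', '94', '[274.9 209.3]'), ('[469.2 243. ]', '17.5', '94', '[210.9 213.6]'), ('[437.1 246.8]', '17.9', '99', '[201.1 223.6]'), ('[505.4 109.9]', '43.5', '59', '[273.3 226.2]')]
```

```bash
python3 -m creep '{"moves":[{"tx":4.5,"ty":6,"tz":-25,"roll":0},{"tx":4.5,"ty":6,"tz":-48,"roll":0},{"tx":4.5,"ty":6,"tz":-60,"roll":0},{"tx":5.5,"ty":14,"tz":-60,"roll":0},{"tx":7.5,"ty":30,"tz":-60,"roll":0}]}' && python3 -m creep '{"moves":[{"tx":2.5,"ty":20,"tz":0,"roll":0},{"tx":5,"ty":40,"tz":0,"roll":0},{"tx":7.5,"ty":60,"tz":0,"roll":0},{"tx":10,"ty":80,"tz":0,"roll":0},{"tx":11.5,"ty":91,"tz":0,"roll":0}]}' && python3 -m creep '{"moves":[{"tx":0,"ty":-8,"tz":30,"roll":0},{"tx":-15,"ty":-15,"tz":85,"roll":0},{"tx":-40,"ty":-30,"tz":100,"roll":0},{"tx":-40,"ty":-30,"tz":100,"roll":0}]}' 0
python3 - <<'E'
from h import *
from scipy.spatial.transform import Rotation
for c in ["scene","side"]:
    print([tuple(map(str,o)) for o in pieces(c,(510,154),200)])
E
```

```text
t: 9.2
tool_pos: [547.9, 115.5, 38.0]
tcp_rot: [0.0, 0.75, 0.661, 0.001]
wrist_force: [-0.2, -0.4, 0.1]
finger_gap: 7.7
gripper_force: 0.0
t: 9.82
tool_pos: [558.6, 207.3, 37.3]
tcp_rot: [-0.0, 0.749, 0.662, 0.0]
wrist_force: [-0.6, 1.1, 0.2]
finger_gap: 7.9
gripper_force: 0.0
t: 10.32
tool_pos: [518.3, 175.2, 139.2]
tcp_rot: [0.001, 0.75, 0.661, 0.001]
wrist_force: [0.2, 0.7, 0.9]
finger_gap: 0.2
gripper_force: 0.0
[('[580.2 213.9]', '16.5', '63', '[253.6 183. ]'), ('[545.1 221.4]', '19.5', '81', '[239.1 188.1]'), ('[467.7 229.4]', '16.5', '70', '[208.1 201.7]'), ('[435.3 232.9]', '16.2', '77', '[194.5 207.6]'), ('[504.9 109.7]', '42.7', '35', '[257.9 223.7]')]
[('[578.9 228.4]', '17.0', '58', '[242.4 182.4]'), ('[547.2 234.2]', '20.5', '91', '[233.1 190.7]'), ('[469.  242.9]', '17.7', '95', '[210.9 213.7]'), ('[437.2 247.1]', '17.8', '98', '[201.  223.5]'), ('[505.5 110.3]', '43.2', '59', '[273.2 226.1]')]
```

```bash
python3 - <<'E'
from h import *
ex=np.array([.992,-.126]);ey=np.array([.126,.992]);O=np.array([510.3,153.8])
for c in ["scene","side"]:
    for o in pieces(c,(510,154),200,z=16): d=o[0]-O; print(c,(d@ex).round(1),(d@ey).round(1),o[1],o[2])
    p,P,h,K,T=cloud(c); d=P[...,:2]-O; X=d@ex;Y=d@ey
    l=(orange(h)>0)&(abs(X-40)<16)&(Y>50)
    print(np.percentile(P[l][:,2],[5,50,95]).round(1), np.linalg.lstsq(np.c_[X[l],Y[l],np.ones(l.sum())],P[l][:,2],rcond=None)[0].round(2))
    m=(abs(X)<85)&(Y>95)&(Y<160)&(P[...,2]>55)&(P[...,2]<110)&(h[...,1]<70)
    z=P[m][:,2]; print("cover",m.sum(),Y[m].min().round(),Y[m].max().round(),z.max().round(1),np.polyfit(Y[m],z,1).round(2),Y[m][z>z.max()-6].mean().round(1))
    p=p[120:300,140:350]; cv2.imwrite(f"pics/b_{c}.png",cv2.resize(p,None,fx=3,fy=3))
E
```

```text
scene 76.9 92.7 16.7 60
scene 39.3 95.2 19.3 81
scene -41.1 93.4 17.0 70
scene -75.0 92.6 16.7 78
scene 12.5 -24.6 43.0 36
[15.4 19.2 22.8] [ 0.01  0.27 -5.84]
cover 856 111.0 128.0 91.5 [   3.05 -284.59] 120.6
side 73.2 95.5 17.4 53
side 40.6 97.1 20.3 91
side -40.7 95.7 17.4 95
side -73.9 96.0 17.4 96
side 13.7 -35.6 42.9 62
[16.3 20.1 24.9] [ 0.08  0.23 -3.98]
cover 716 113.0 128.0 93.0 [   3.38 -326.54] 123.0
```

View pics/b_side.png

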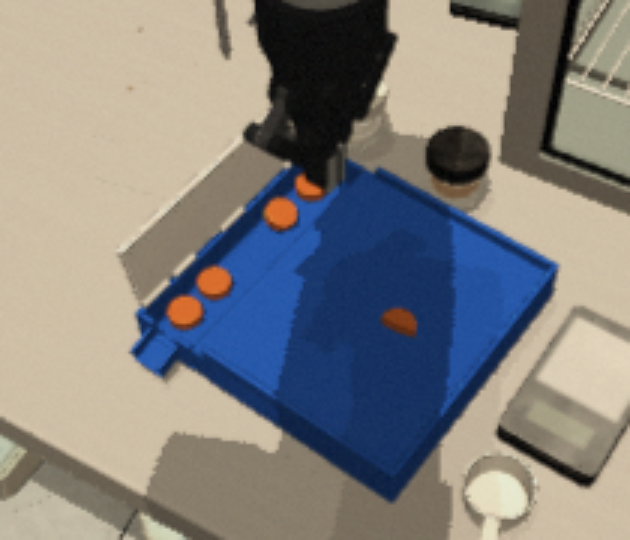

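Four discs lie in the trough (centres around tray y 92–97; the one at x 39 leans slightly with its highest point near 25 mm, below the deck), and the broken one is still on the deck. Next is the cover, at about 1.87 rad, pushed from behind.

```bash
python3 -m creep '{"moves":[{"tx":4,"ty":45,"tz":0,"roll":0},{"tx":8,"ty":95,"tz":0,"roll":0},{"tx":10.5,"ty":127,"tz":0,"roll":0},{"tx":10.5,"ty":127,"tz":-35,"roll":0},{"tx":10.5,"ty":127,"tz":-65,"roll":0}]}' && python3 -m creep '{"moves":[{"tx":0,"ty":0,"tz":0,"roll":0},{"tx":-2,"ty":-15,"tz":0,"roll":0},{"tx":-4,"ty":-30,"tz":0,"roll":0},{"tx":-6,"ty":-45,"tz":0,"roll":0},{"tx":-8,"ty":-58,"tz":0,"roll":0}]}'
python3 - <<'E'
from h import *
p,_=cams.snapshot("scene"); q,_=cams.snapshot("side"); print(ctrl.get_state()["tool_pos"])
cv2.imwrite("pics/c1.png",np.hstack([cv2.resize(p[120:300,140:350],None,fx=1.9,fy=1.9),cv2.resize(q[120:300,150:360],None,fx=1.9,fy=1.9)]))
E
```

```text
t: 11.25
tool_pos: [528.8, 303.4, 70.3]
tcp_rot: [-0.0, 0.749, 0.662, -0.001]
wrist_force: [-0.4, -0.4, 0.4]
finger_gap: 0.0
gripper_force: 0.0
t: 11.88
tool_pos: [521.3, 243.4, 73.2]
tcp_rot: [0.0, 0.75, 0.661, 0.001]
wrist_force: [-0.4, 1.5, 0.0]
finger_gap: 0.3
gripper_force: 0.9
[520.88050245 242.59363036  72.76917662]
```

View pics/c1.png

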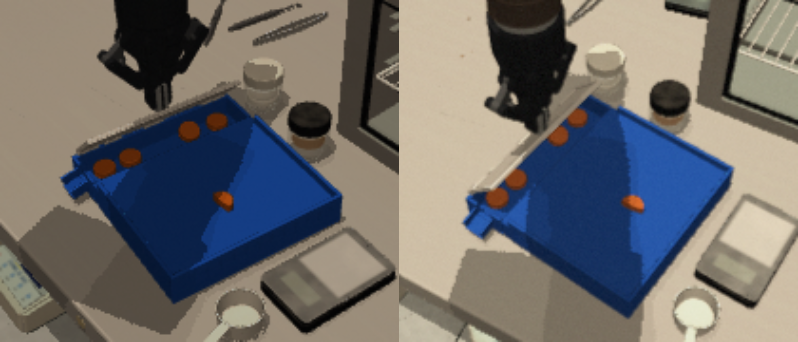

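The cover has come over past vertical on the finger, and the discs lie below it. Now I'll push it down.

```bash
python3 -m creep '{"moves":[{"tx":-1,"ty":-8,"tz":-2,"roll":0},{"tx":-1.5,"ty":-12,"tz":-11,"roll":0},{"tx":-2,"ty":-15,"tz":-20,"roll":0},{"tx":-2,"ty":-16,"tz":-27,"roll":0},{"tx":-2,"ty":-16,"tz":-32,"roll":0}]}' && python3 -m creep '{"moves":[{"tx":0,"ty":0,"tz":-2,"roll":0},{"tx":0,"ty":0,"tz":-3,"roll":0},{"tx":0,"ty":0,"tz":-4,"roll":0},{"tx":0,"ty":0,"tz":-4,"roll":0},{"tx":0,"ty":0,"tz":-4,"roll":0}]}'
```

```text
t: 12.6
tool_pos: [518.6, 228.3, 39.4]
tcp_rot: [-0.0, 0.75, 0.662, -0.001]
wrist_force: [-0.9, -0.4, 0.6]
finger_gap: -0.1
gripper_force: 0.3
t: 13.22
tool_pos: [518.6, 228.3, 38.4]
tcp_rot: [0.0, 0.75, 0.662, -0.0]
wrist_force: [-5.7, -3.5, 14.0]
finger_gap: 0.1
gripper_force: 7.1
```

14 N on contact at z 38.4, which matches a shut plate top of 38.5 mm. I'll withdraw and check.

```bash
python3 -m creep '{"moves":[{"tx":0,"ty":0,"tz":20,"roll":0},{"tx":0,"ty":0,"tz":70,"roll":0},{"tx":-50,"ty":30,"tz":110,"roll":0},{"tx":-100,"ty":60,"tz":130,"roll":0},{"tx":-150,"ty":90,"tz":140,"roll":0}]}' && python3 -m creep '{"moves":[{"tx":-40,"ty":40,"tz":0,"roll":0},{"tx":-60,"ty":80,"tz":0,"roll":0},{"tx":-60,"ty":80,"tz":0,"roll":0},{"tx":-60,"ty":80,"tz":0,"roll":0}]}'
python3 - <<'E'
from h import *
ex=np.array([.992,-.126]);ey=np.array([.126,.992]);O=np.array([510.3,153.8])
for c in ["scene","side"]:
    p,P,h,K,T=cloud(c); d=P[...,:2]-O; X=d@ex;Y=d@ey
    m=(abs(X)<90)&(Y>66)&(Y<105); print(c,m.sum(),np.percentile(P[m][:,2],[5,50,95]).round(1),np.polyfit(Y[m],P[m][:,2],1).round(3))
    print([tuple(map(str,o)) for o in pieces(c,(510,154),200)])
    cv2.imwrite(f"pics/f_{c}.png",cv2.resize(p[120:300,140:350],None,fx=3,fy=3))
E
```

```text
t: 13.85
tool_pos: [371.5, 318.1, 177.3]
tcp_rot: [-0.0, 0.75, 0.661, 0.002]
wrist_force: [0.6, 0.1, -0.4]
finger_gap: -0.1
gripper_force: 0.0
t: 14.35
tool_pos: [311.9, 396.5, 175.4]
tcp_rot: [0.0, 0.75, 0.662, -0.0]
wrist_force: [0.5, -0.8, -0.5]
finger_gap: -0.0
gripper_force: 0.0
scene 1429 [-637.4   36.3   38.9] [ -3.453 116.552]
[('[504.8 109.5]', '42.3', '45', '[257.9 223.7]')]
side 1408 [-635.8   37.9   40.1] [ -0.898 -12.529]
[('[630.9 130.7]', '31.9', '25', '[290.4 183. ]'), ('[504.7 110.2]', '43.3', '66', '[273.  226.4]')]
```

View pics/f_side.png

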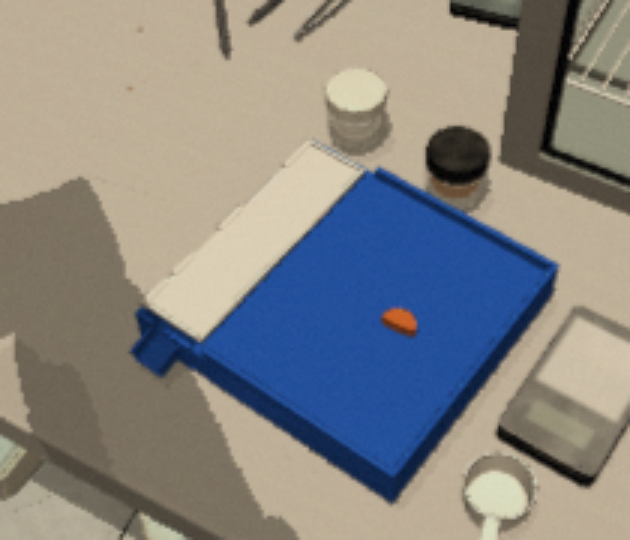

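The white cover lies flat over the trough at the expected height, the broken piece is on the deck (about pixel 273, 226 in the full picture), and the bystanders haven't moved. The extra orange blob is what's in the black-lidded jar.

```bash
python3 -c "
from rig import ctrl
print(ctrl.hand_in())"
```

```text
the job is handed in; nothing more can be done
None
```

I handed the job in at about 14.5 s. All four whole lozenges were swept into the trough, the broken one is still on the deck, and the cover is pressed shut; the hand-in returned no verdict.

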